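Free the indexing head and hold the gear at the third stop

TASK

The gear on the green indexing head has to be set to its third stop. Turn the orange bayonet lock pin counter-clockwise (seen from above) up to its stop, lift it out and leave it in the blue bin; then turn the black knob clockwise, click by click, to the third click stop, without running on towards the fourth, and finish while still gripping the knob there: do not let go. Leave the torch and the loose bearing alone.

Things in the scene. Friction and masses are not known exactly. Their poses are not given: they have to be found in the camera images.
- index_head: Green indexing head, bolted down (fixed), base 130 x 200 mm; origin on the bench under the dial's axis, z up. From it: +y to the plunger block (56 mm high, centre 73 mm off), -y to the lock pin (75 mm off). On the axis, upward: aluminium dial 88 mm across (z 36 to 44 mm), steel gear 60 mm across (z 44 to 72), black knob (z 72 to 108).
- lug_tip (a point): Outer end of the dial's red lug (10 mm wide, 40 to 84 mm from the axis, z 36 to 44 mm), turning with the dial. While the lock pin is in place the lug runs into it, so the dial cannot reach its first stop.
- knob: Black knob on top of the gear, turning with dial and gear: a bar 40 mm long (its x), 16 mm wide (its y), 33 mm high, with a white line on the -x half of its top, on a 3 mm steel washer; origin on the dial's axis at the gear's top, z up.
- knob_grip (a point): Point on the dial's axis to grip the knob at, 13 mm below its top, 95 mm above the bench; axes as the knob's (grip across its y, the 16 mm).
- dial (a joint): Angle of dial, gear and knob, rad, growing clockwise from above. Starts at -0.15 to 0.1, turning freely (friction 0.03 N m). A spring ball rides over dark pins on the dial: crests at 0.35, 0.65, 0.95, 1.25, 1.55 (about 0.15 N m each), click stops between: first 0.50, second 0.80, third 1.10, fourth 1.40; the ball pulls the dial into each. Ends at -0.2 and 1.75.
- lock_pin: Loose steel lock pin with orange head, upright, 76 mm long, about 0.12 kg; origin at its foot's centre, z up along it. Shaft 11 mm thick; two cross lugs along its x, 26 mm over both, 6 mm wide, 4 to 10 mm above the foot. In place the foot is 6 mm above the bench.
- pin_socket (a point): Centre of the socket's mouth, on the pin's axis, 32 mm above the bench; axes as the head's. The pin's yaw here is 0 to 0.2 rad at the start; turned counter-clockwise to 1.05 rad (stop at about 1.13) the lugs stand under the slot (2 mm clearance each side, 1.5 mm round the shaft) and the pin lifts straight out, clear after rising 26 mm; locked it rises only 8 mm.
- pin_head (a point): Centre of the orange head, 64 mm above the pin's foot: a bar 12 mm thick along the pin's x, 30 mm long along its y, 24 mm high. Grip it across the 12 mm.
- pin_mid (a point): Middle of the lock pin, 38 mm above its foot; axes as the pin's.
- bin: Loose blue open bin, 66 mm (its x) by 130 mm (its y) outside, 50 mm high, 0.3 kg; origin under its middle, z up. Floor 2 mm thick; inside x -30 to 30, y -51 to 59 mm; the wall at -y is only 24 mm high, the others 50 mm.
- torch: Black torch lying on the bench, 116 mm long, a bystander; origin on its underside.
- bearing: Loose steel ball bearing lying flat, 62 mm across, 16 mm high, a bystander; origin on its underside.

How it is judged:
On the way, in this order (a step that is already met when the one before it is completed fails the run):
1. the lock pin is out of its socket, the dial still before its first stop (z of lock_pin in the frame of index_head above 0.036 m and value of joint dial below 0.35 rad), for 0.1 s.
2. the lock pin lies released in the blue bin, the dial still before its first stop (x of pin_mid in the frame of bin between -0.034 and 0.034 m and y of pin_mid in the frame of bin between -0.055 and 0.062 m and z of pin_mid in the frame of bin between 0 and 0.05 m and angle between bin's own z axis and vertical below 0.2 rad and contact force between the fingers and lock_pin below 0.1 N and value of joint dial below 0.35 rad), for 0.2 s.
At the end, for the whole second after the job is handed in: Dial at rest in the third click stop (joint 1.10, within 0.10 rad) with the fingers still gripping the knob (over 3 N); the lock pin at rest inside the blue bin (its middle within the bin's walls and below 50 mm over its underside), the bin upright (value of joint dial between 1 and 1.2 rad and velocity of joint dial between -0.1 and 0.1 rad/s and contact force between the fingers and knob above 3 N and x of pin_mid in the frame of bin between -0.034 and 0.034 m and y of pin_mid in the frame of bin between -0.055 and 0.062 m and z of pin_mid in the frame of bin between 0 and 0.05 m and angle between bin's own z axis and vertical below 0.2 rad and linear speed of lock_pin below 0.03 m/s); the arm keeps its last pose, push and grip.
It fails at once if the dial ran on over the crest to the fourth stop (value of joint dial above 1.26 rad).
It fails at once if the torch was moved by more than 20 mm (distance of torch from where it was at the start of the episode above 0.02 m).
It fails at once if the bearing was moved by more than 20 mm (distance of bearing from where it was at the start of the episode above 0.02 m).
It also fails if it takes over 58 s, if anything falls off the work surface, if the arm or the gripper's body presses on something with over 40 N, if the wrist force passes 120 N, or if a joint passes its speed limit or range.

ROBOT

A 6-joint arm with a two-finger parallel gripper is mounted at the origin on a cart in front of the work surface, level with it; the furniture and walls round the work are solid. World frame = base frame: x ahead of the robot, y to its left, z up, the work surface at z = 0. Lengths are in m, angles in rad, forces in N, time in s.
With the tool pointing down it reaches from about 0.35 to 0.85 m from the base axis. Payload 8.1 kg.
Tool frame: the origin (TCP) lies on the centre line of the jaws, within the pads' length; the fingertips stand 14 mm ahead of it and the grasp point (between the pads) lies 5 mm behind it; z points along the fingers, y is the direction in which the jaws open and shut (so a half turn about z gives the same grasp; the last joint's range is limited). The gripper opens to 93 mm and grips with 3 to 60 N. Pads are 15 mm wide; open, the fingers measure 128 mm over their backs; the gripper's body (75 mm by 188 mm) begins 65 mm behind the grasp point.
Start: joints at [-1.227, 0.13, 1.488, -0, 1.523, -0.085], TCP at [0.249, -0.546, 0.233] pointing down, gripper open.
Joint ranges: [-2.96, 2.96], [-0.89, 2.26], [0.02, 2.5], [-1.34, 4.48], [0, 2.73], [-2.66, 2.66]. Speed limits (rad/s): [2.39, 2.39, 2.79, 3.14, 3.14, 3.14].

INTERFACE

Orientations are given as a rotation vector (axis times angle).
In Python, from plant import robot gives the robot as it stands.
- The arm moves only by the tool jog_arm, never from a script. Its argument "steps" is a list of rows, each a list of 7 numbers: the closure, from 0 (fully open) to 1 (shut), then the shift along the tool's x, y, z in m, then the turn, a rotation vector about the tool's x, y, z in rad. In form: [[jaw, tx, ty, tz, rx, ry, rz], ...]. A call has 1 to 5 rows; each row is the pose to reach, as a shift and turn from the pose measured when the call began, along the tool's axes at that moment; what a row does not reach only later rows make up. A row lasts 1/8 s, in which the tool goes at most 62.5 mm and 10.7 degrees, less where a joint would pass 70% of its speed; a pose out of reach is approached as far as the arm can. A call with a gripper value outside its range is refused whole. The fingers move at their own pace and stop on an object; "force" is the grip in N (left out, the last holds). Time passes only in rows, so rows that repeat a pose let the fingers close. It gives the time, the measured TCP pose, the force and the opening at its end, in the units of the state.
- robot.read_state(): the state, without advancing time (a new reading comes with each control period).
- robot.read_camera(name): name is "scene" or "side" or "wrist"; returns a dict with "image" (420x560x3 uint8, red, green, blue), "mtx" (3x3 intrinsics, pixels), "extrinsics" (4x4, takes a point from camera to world coordinates); the wrist camera has in their place "tool_from_camera" (4x4, takes a point from camera to tool coordinates, whose origin is the TCP and whose axes are the flange's). Camera axes: x right, y down, z forward; pixel columns grow to the right and rows downward; lengths in m; the calibration is good to about 2 mm. A picture is of the moment at which its call begins: read the wrist's pose just before it. There is no depth.
- robot.close_job(): hands the job in, once; it reports no verdict.
The state is a dict: "t": time; "q": joint angles; "dq": joint speeds; "joint_torque": joint torques, N m; "tool_pos": TCP position; "orientation": TCP orientation; "force": force on the tool from outside, world axes, zero at the start; "wrist_torque": the same for the moment, N m; "opening": finger opening in m.
Only numpy, scipy, OpenCV 4.12 (cv2) and the standard library are available. Lean on these libraries where they do the work, as an engineer would, in place of code of your own. Each camera call takes 0.05 s, during which the arm holds its last target.

## Working session

There is one attempt and no reset: what is moved stays moved. The work goes in short steps, Python scripts to look and compute and a tool call to move; the robot and the scene stay as the last step left them, time stands still between calls to the robot, and variables do not carry over. Pictures are saved under pics/ and viewed, and the job is handed in when it is done.

Besides the shell and the picture viewer there is one more tool, called after "Emit:" as name(argument=value, ...) on one line, values as JSON. jog_arm: Moves the arm, as the interface text tells. Its arguments: {"type":"object","properties":{"steps":{"type":"array"},"force":{"type":"number"}},"required":["steps"]}

```bash
mkdir -p pics; ls
python3 - <<'E'
from plant import robot
import cv2,numpy as np
s=robot.read_state();print(s)
for n in ["scene","side","wrist"]:
    c=robot.read_camera(n)
    cv2.imwrite(f"pics/{n}0.png",c["image"][:,:,::-1])
    np.savez(f"{n}0.npz",**c)
    print(n,{k:np.round(v,4).tolist() for k,v in c.items() if k!="image"})
E
```

```text
pics
{'t': 0.0, 'q': array([-1.22742111e+00,  1.31154956e-01,  1.48924894e+00, -3.49597698e-05,
        1.52299239e+00, -8.54203559e-02]), 'dq': array([ 9.39659838e-04,  1.60658855e-04,  3.93972617e-05, -9.36881039e-04,
        7.13448233e-04, -3.22324289e-05]), 'joint_torque': array([ 9.51774382e-04, -5.59822297e+01, -4.91769826e+01,  7.70053128e-02,
        3.51730711e-02, -1.61783637e-04]), 'tool_pos': array([ 0.24928367, -0.54517965,  0.23160779]), 'orientation': array([-3.06792103e+00, -6.68025256e-01,  4.18554549e-04]), 'force': array([ 0.6416597 ,  0.1677761 , -0.08430633]), 'wrist_torque': array([0.01340689, 0.03699418, 0.04503267]), 'opening': 0.09274256293445433}
scene {'mtx': [[386.8316, 0.0, 281.7229], [0.0, 386.8316, 202.63], [0.0, 0.0, 1.0]], 'extrinsics': [[-0.771, -0.3915, 0.5022, 0.0256], [-0.6365, 0.4972, -0.5897, 0.7953], [-0.0188, -0.7743, -0.6325, 0.6899], [0.0, 0.0, 0.0, 1.0]]}
side {'mtx': [[502.573, 0.0, 280.0452], [0.0, 502.573, 214.9171], [0.0, 0.0, 1.0]], 'extrinsics': [[-0.8065, -0.2636, 0.5293, -0.0443], [-0.5913, 0.3563, -0.7235, 0.9976], [0.0022, -0.8964, -0.4432, 0.5733], [0.0, 0.0, 0.0, 1.0]]}
wrist {'mtx': [[308.5957, 0.0, 279.8269], [0.0, 308.5957, 207.862], [0.0, 0.0, 1.0]], 'tool_from_camera': [[-0.0002, -0.9573, -0.2892, 0.0803], [1.0, -0.0006, 0.0012, -0.0003], [-0.0013, -0.2892, 0.9573, -0.1518], [0.0, 0.0, 0.0, 1.0]]}
```

View pics/scene0.png

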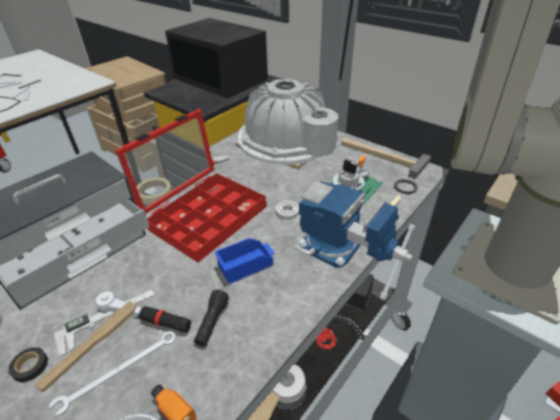

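View pics/side0.png

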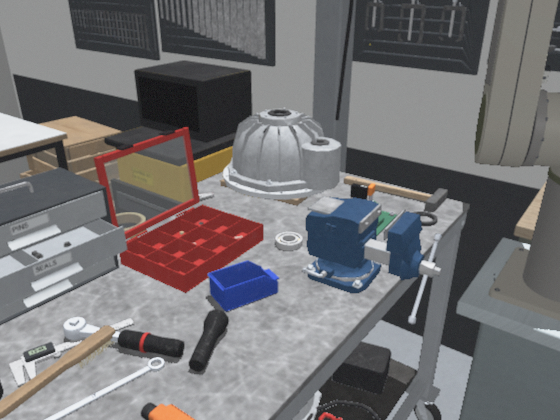

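View pics/wrist0.png

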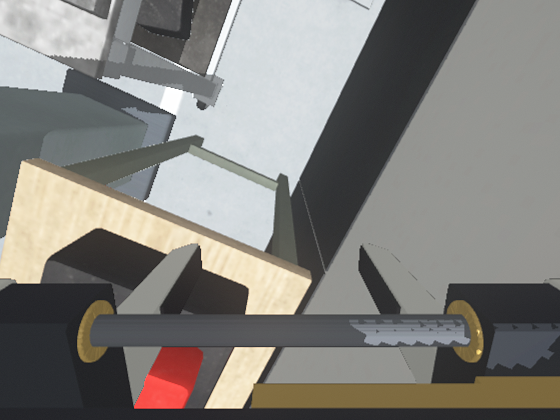

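The scene view shows the head's dial/knob at about (350,175), the orange pin at (361,160), the bin at (245,258), the torch at (212,318) and the bearing at (288,210). The vise stands in front of the head. I'll take coarse positions from these.

```bash
cat > h.py <<'E'
import numpy as np,cv2
from scipy.spatial.transform import Rotation as R
def cam(n,tag,live=True):
    from plant import robot
    s=robot.read_state(); c=robot.read_camera(n)
    E=c.get("extrinsics")
    if n=="wrist":
        T=np.eye(4);T[:3,:3]=R.from_rotvec(s["orientation"]).as_matrix();T[:3,3]=s["tool_pos"]
        E=T@c["tool_from_camera"]
    cv2.imwrite(f"pics/{tag}.png",c["image"][:,:,::-1])
    np.savez(f"{tag}.npz",image=c["image"],mtx=c["mtx"],E=E)
    return s
def load(tag):
    d=np.load(f"{tag}.npz"); return d["image"],d["mtx"],(d["E"] if "E" in d else d["extrinsics"])
def ray(tag,u,v):
    _,K,E=load(tag); d=E[:3,:3]@np.linalg.solve(K,[u,v,1.]); return E[:3,3],d/np.linalg.norm(d)
def onz(tag,u,v,z):
    o,d=ray(tag,u,v); return o+d*(z-o[2])/d[2]
def tri(t1,p1,t2,p2):
    o1,d1=ray(t1,*p1);o2,d2=ray(t2,*p2)
    a=np.linalg.lstsq(np.c_[d1,-d2],o2-o1,rcond=None)[0]
    P,Q=o1+a[0]*d1,o2+a[1]*d2; return (P+Q)/2,np.linalg.norm(P-Q)
def proj(tag,P):
    _,K,E=load(tag); p=K@(E[:3,:3].T@(np.array(P)-E[:3,3])); return p[:2]/p[2]
def zoom(tag,x0,y0,w,h,f,out):
    im=cv2.imread(f"pics/{tag}.png")[y0:y0+h,x0:x0+w]
    cv2.imwrite(f"pics/{out}.png",cv2.resize(im,None,fx=f,fy=f,interpolation=cv2.INTER_CUBIC))
E
python3 - <<'E'
from h import *
np.set_printoptions(precision=3,suppress=True)
for n,u,v,z in [("pin",361,160,.07),("knob",350,166,.1),("bin",245,255,.03),("torch",212,318,.015),("bearing",288,210,.008),("corner vise",330,200,.12)]:
    print(n,onz("scene0",u,v,z))
print("pin side",onz("side0",368,190,.07),"bear",onz("side0",289,241,.008))
zoom("scene0",180,130,240,180,3.3,"s0z"); zoom("side0",180,150,280,180,2.8,"d0z")
E
```

```text
pin [ 0.461 -0.076  0.07 ]
knob [0.448 0.01  0.1  ]
bin [0.494 0.381 0.03 ]
torch [0.437 0.539 0.015]
bearing [0.533 0.174 0.008]
corner vise [0.396 0.187 0.12 ]
pin side [ 0.463 -0.07   0.07 ] bear [0.534 0.172 0.008]
```

View pics/s0z.png

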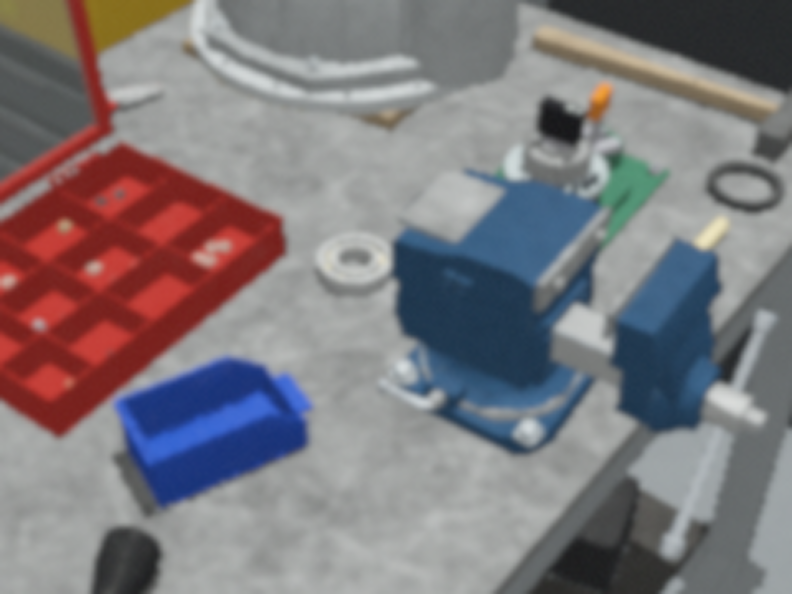

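View pics/d0z.png

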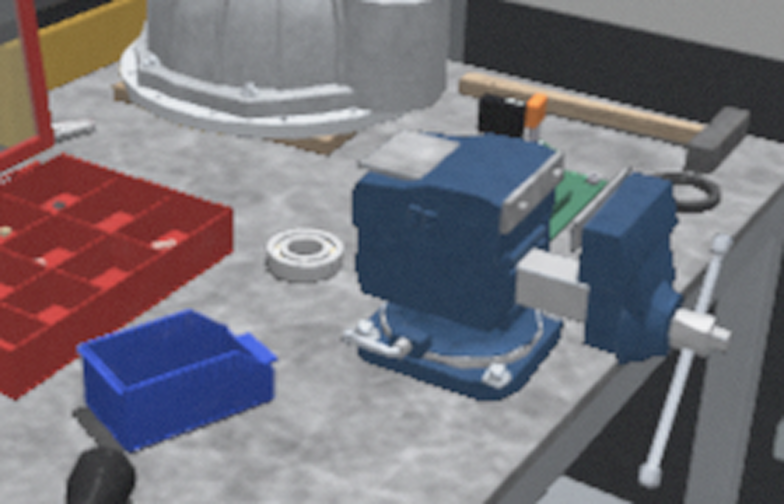

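```bash
cat >> h.py <<'E'
def pose(jy,tilt=0.0):
    # jaw(tool y) world yaw jy, tool z down; tilt about tool y
    x=np.array([-np.sin(jy),np.cos(jy),0]);y=np.array([np.cos(jy),np.sin(jy),0])
    M=np.c_[x,y,np.cross(x,y)]
    return M@R.from_rotvec([0,tilt,0]).as_matrix()
def rel(p,M,s=None):
    if s is None:
        from plant import robot; s=robot.read_state()
    R0=R.from_rotvec(s["orientation"]).as_matrix()
    sh=R0.T@(np.array(p)-s["tool_pos"]); rv=R.from_matrix(R0.T@M).as_rotvec()
    print("t",round(s["t"],2),"shift",np.round(sh,4),"turn",np.round(rv,3)); return sh,rv
def st():
    from plant import robot; s=robot.read_state()
    M=R.from_rotvec(s["orientation"]).as_matrix()
    print("t %.2f pos %s jaw yaw %.3f z %s F %s T %s op %.4f q %s"%(s["t"],np.round(s["tool_pos"],4),np.arctan2(M[1,1],M[0,1]),np.round(M[:,2],3),np.round(s["force"],1),np.round(s["wrist_torque"],2),s["opening"],np.round(s["q"],2)))
E
python3 - <<'E'
from h import *
rel([.455,-.06,.27],pose(.15))
# bin corners (zoom scene s0z offsets 180,130 f3.3)
f=lambda a,b:(180+a/3.3,130+b/3.3)
for a,b in [(120,402),(228,360),(160,470),(305,425)]: print(onz("scene0",*f(a,b),.05))
# vise top pts scene vs side
g=lambda a,b:(180+a/2.8,150+b/2.8)
print(tri("scene0",f(595,210),"side0",g(560,155)), tri("scene0",f(398,235),"side0",g(355,185)), tri("scene0",f(715,250),"side0",g(672,178)))
E
```

```text
t 0.15 shift [ 0.3888 -0.3559 -0.0376] turn [-1.000e-03 -1.000e-03 -1.292e+00]
[0.53795109 0.42705386 0.05      ]
[0.50774365 0.35073607 0.05      ]
[0.47267516 0.4525098  0.05      ]
[0.42436671 0.3637187  0.05      ]
(array([0.32998585, 0.15906891, 0.15204004]), np.float64(0.008332550268993742)) (array([0.44418371, 0.23762125, 0.1247461 ]), np.float64(0.0017769860759763159)) (array([0.24884349, 0.14946482, 0.15313862]), np.float64(0.0034375359485828683))
```

Emit:
jog_arm(steps=[[0.3,0.09,-0.08,-0.06,0,0,-0.18],[0.3,0.14,-0.12,-0.06,0,0,-0.36],[0.3,0.18,-0.16,-0.06,0,0,-0.54],[0.3,0.22,-0.2,-0.06,0,0,-0.72],[0.3,0.26,-0.24,-0.06,0,0,-0.9]])

```text
t: 0.78
tool_pos: [0.3682, -0.2644, 0.2905]
orientation: [-2.467, -1.943, -0.001]
force: [0.9, 0.4, 1.2]
opening: 0.0654
```

```bash
python3 -c "
from h import *
st();rel([.455,-.06,.27],pose(.15))"
```

```text
t 0.78 pos [ 0.3682 -0.2644  0.2905] jaw yaw -0.236 z [ 0.     0.001 -1.   ] F [0.9 0.4 1.2] T [-0.04 -0.09  0.02] op 0.0654 q [-0.74 -0.29  1.78  0.    1.65 -0.5 ]
t 0.78 shift [0.2191 0.0365 0.0208] turn [-0.    -0.001 -0.386]
```

Emit:
jog_arm(steps=[[0.3,0.06,0.01,0.0,0,0,-0.13],[0.3,0.12,0.02,0.01,0,0,-0.26],[0.3,0.18,0.03,0.02,0,0,-0.386],[0.3,0.219,0.037,0.02,0,0,-0.386],[0.3,0.219,0.037,0.02,0,0,-0.386]])

```text
t: 1.4
tool_pos: [0.4557, -0.0578, 0.2703]
orientation: [-2.043, -2.384, -0.001]
force: [0.1, -0.0, -1.3]
opening: 0.0653
```

```bash
python3 -c "
from h import *
cam('wrist','w1');st()"
```

```text
t 1.45 pos [ 0.4554 -0.0593  0.2705] jaw yaw 0.152 z [-0.001  0.001 -1.   ] F [ 0.1  0.6 -0.8] T [-0.05 -0.14  0.02] op 0.0650 q [-0.24 -0.27  1.8   0.    1.61 -0.39]
```

View pics/w1.png

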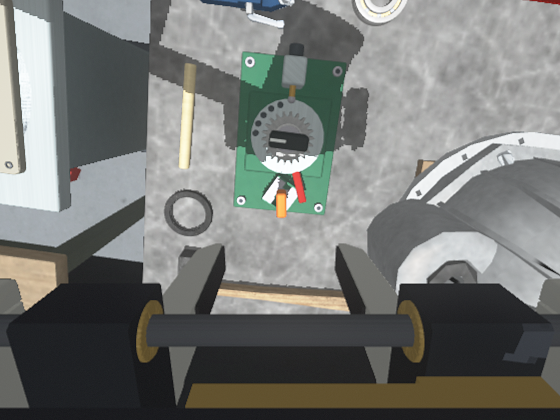

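The wrist view shows the head clearly: knob at about (289,140), orange pin head at (281,205), red lug at (299,186), plunger block at (294,70). I'll zoom in.

```bash
python3 -c "
from h import *
zoom('w1',220,40,150,180,3.3,'w1z')"
```

```text
(no output)
```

View pics/w1z.png

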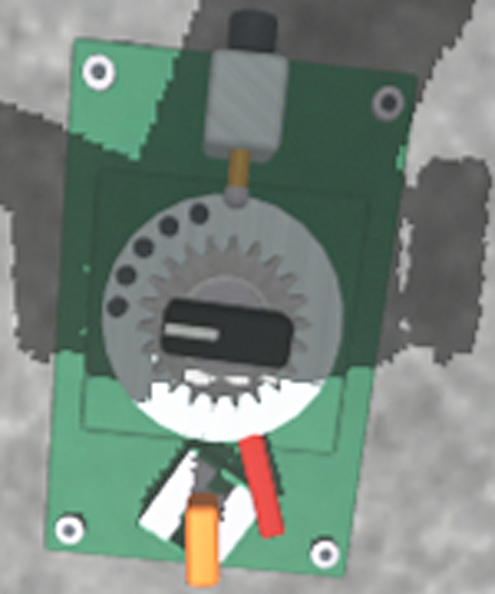

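Run:
```python
from h import *
np.set_printoptions(precision=4,suppress=True)
f=lambda a,b:(220+a/3.3-.35,40+b/3.3-.35)
P=[onz("w1",*f(a,b),.008)[:2] for a,b in [(98,72),(389,103),(69,530),(325,554)]]
print(P,np.mean(P,0)); 
for i,j in [(0,1),(2,3)]: d=P[i]-P[j] if 0 else P[j]-P[i]; print("x dir yaw",np.arctan2(d[1],d[0]),np.linalg.norm(d))
for i,j in [(2,0),(3,1)]: d=P[j]-P[i]; print("y dir yaw",np.arctan2(-d[0],d[1]),np.linalg.norm(d))
im,_,_=load("w1"); 
# dial edge points
e=[f(*p) for p in [(103,318),(343,318),(223,193),(140,232),(307,232),(125,385),(322,385)]]
q=np.array([onz("w1",u,v,.044)[:2] for u,v in e])
A=np.c_[2*q,np.ones(len(q))];s=np.linalg.lstsq(A,(q**2).sum(1),rcond=None)[0]
print("dial c",s[:2],"r",np.sqrt(s[2]+s[:2]@s[:2]))
# knob top corners
k=np.array([onz("w1",*f(a,b),.108)[:2] for a,b in [(165,300),(293,313),(290,367),(162,349)]]);
print("knob",k.mean(0),[np.linalg.norm(k[i]-k[i-1]) for i in range(4)])
# front face of knob visible: lower part
hsv=cv2.cvtColor(im,cv2.COLOR_RGB2HSV);m=cv2.inRange(hsv,(8,150,150),(22,255,255));m[:, :250]=0;m[:,320:]=0;m[:150]=0;m[240:]=0
c=max(cv2.findContours(m,0,2)[0],key=cv2.contourArea);r=cv2.minAreaRect(c);print("pin rect",r)
bx=cv2.boxPoints(r);print([onz("w1",u,v,.082)[:2] for u,v in bx])
print("pin c",onz("w1",*r[0],.076))
for z in(.044,):
  a=onz("w1",*f(250,440),z);b=onz("w1",*f(272,535),z);print("lug",a,b)
```

```text
[array([0.3965, 0.078 ]), array([0.5055, 0.0841]), array([ 0.4064, -0.0991]), array([ 0.5151, -0.093 ])] [ 0.4559 -0.0075]
x dir yaw 0.05631745339511828 0.10924620860932874
x dir yaw 0.05622737942240207 0.10885974481583041
y dir yaw 0.05604753929910795 0.17732806420234284
y dir yaw 0.05386830518453678 0.17733839503909032
dial c [ 0.4557 -0.0019] r 0.043194670857415754
knob [ 0.4554 -0.001 ] [np.float64(0.014491944690293496), np.float64(0.03864463818474064), np.float64(0.016074895186575747), np.float64(0.03939450218256478)]
pin rect ((280.5, 204.5), (23.0, 9.0), 90.0)
[array([ 0.4517, -0.0628]), array([ 0.4618, -0.0613]), array([ 0.4661, -0.0884]), array([ 0.4558, -0.09  ])]
pin c [ 0.4591 -0.0772  0.076 ]
lug [ 0.4726 -0.0434  0.044 ] [ 0.4872 -0.0786  0.044 ]
```

```bash
python3 -c "
from h import *
rel([.4595,-.0768,.067],pose(.155))"
```

```text
t 1.45 shift [-0.0182  0.0015  0.2034] turn [-0.001 -0.001 -0.003]
```

Emit:
jog_arm(steps=[[0.55,-0.018,0.0015,0.06,0,0,0],[0.55,-0.018,0.0015,0.115,0,0,0],[0.55,-0.018,0.0015,0.15,0,0,0],[0.55,-0.018,0.0015,0.15,0,0,0]])

```text
t: 1.95
tool_pos: [0.4566, -0.0773, 0.1175]
orientation: [-2.044, -2.377, 0.004]
force: [0.5, 0.9, 0.0]
opening: 0.0417
```

```bash
python3 -c "
from h import *
cam('wrist','w2');st();rel([.4595,-.0768,.067],pose(.155))"
```

```text
t 2.00 pos [ 0.4584 -0.0776  0.12  ] jaw yaw 0.151 z [-0.003  0.001 -1.   ] F [1.1 0.1 0.6] T [-0.06 -0.06  0.02] op 0.0416 q [-0.28 -0.15  1.98  0.    1.32 -0.43]
t 2.0 shift [0.0005 0.0014 0.053 ] turn [-0.003 -0.002 -0.004]
```

View pics/w2.png

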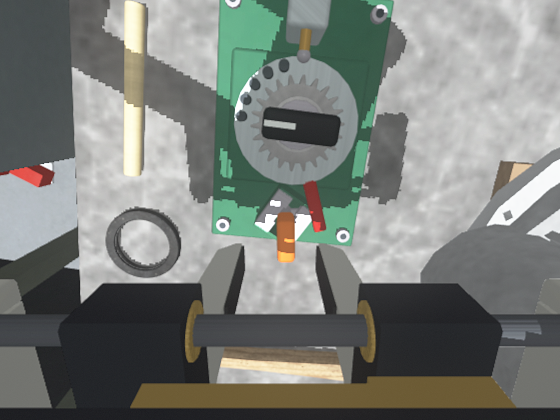

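Run:
```python
from h import *
im,_,_=load("w2")
hsv=cv2.cvtColor(im,cv2.COLOR_RGB2HSV);m=cv2.inRange(hsv,(6,130,90),(24,255,255));m[:, :265]=0;m[:,305:]=0;m[:205]=0;m[270:]=0
c=max(cv2.findContours(m,0,2)[0],key=cv2.contourArea);r=cv2.minAreaRect(c);print(r,cv2.boundingRect(c))
b=cv2.boundingRect(c)
print(onz("w2",b[0]+b[2]/2,b[1]+b[3]/2,.082),onz("w2",b[0]+b[2]/2,b[1]+b[3],.082),onz("w2",b[0]+b[2]/2,b[1],.06))
zoom('w2',220,140,140,130,5,'w2z')
```

```text
((285.5, 237.0), (48.0, 17.0), 90.0) (277, 213, 18, 49)
[ 0.45923038 -0.07286765  0.082     ] [ 0.46197122 -0.09028927  0.082     ] [ 0.45799664 -0.06315311  0.06      ]
```

View pics/w2z.png

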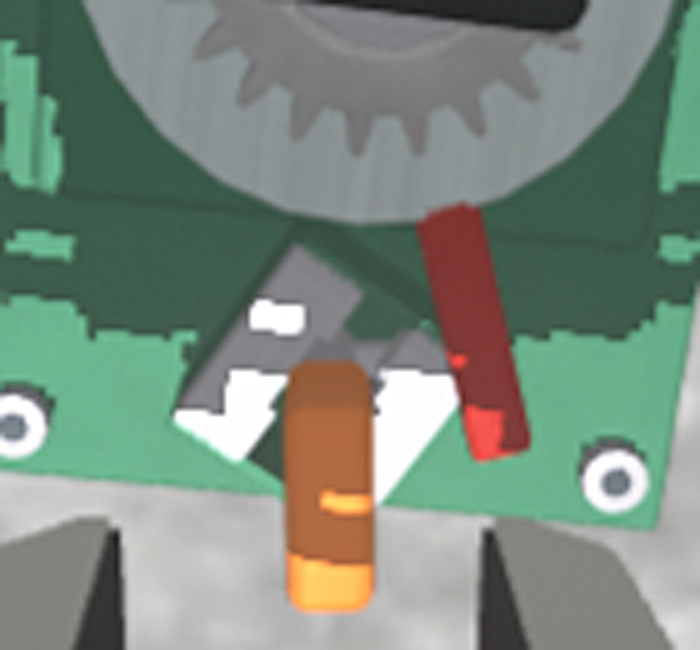

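Emit:
jog_arm(steps=[[0.55,0.001,0.0015,0.053,0,0,0],[0.55,0.001,0.0015,0.053,0,0,0],[1,0.001,0.0015,0.053,0,0,0],[1,0.001,0.0015,0.053,0,0,0],[1,0.001,0.0015,0.053,0,0,0]], force=25)

```text
t: 2.62
tool_pos: [0.4608, -0.0766, 0.0688]
orientation: [-2.047, -2.382, -0.0]
force: [1.0, 0.4, -0.4]
opening: 0.0165
```

```bash
python3 -c "
from h import *
st()"
```

```text
t 2.62 pos [ 0.4608 -0.0766  0.0688] jaw yaw 0.151 z [-0.     0.001 -1.   ] F [ 1.   0.4 -0.4] T [ 0.04 -0.11 -0.01] op 0.0165 q [-0.28 -0.08  2.02  0.    1.21 -0.43]
```

Emit:
jog_arm(steps=[[1,0,0,0,0,0,0],[1,0,0,0,0,0,0]])

```text
t: 2.88
tool_pos: [0.461, -0.0767, 0.0691]
orientation: [-2.047, -2.382, -0.001]
force: [0.1, 0.1, -0.4]
opening: 0.0117
```

```bash
python3 -c "
from h import *
st();rel([.4598,-.0764,.0685],pose(0.0555+.62))"
```

```text
t 2.88 pos [ 0.461  -0.0767  0.0691] jaw yaw 0.151 z [ 0.  0. -1.] F [ 0.1  0.1 -0.4] T [-0.03 -0.13  0.02] op 0.0117 q [-0.27 -0.08  2.02  0.    1.21 -0.43]
t 2.88 shift [ 0.0005 -0.0012  0.0006] turn [ 0.    -0.    -0.525]
```

Emit:
jog_arm(steps=[[1,0,0,0,0,0,-0.15],[1,0,0,0,0,0,-0.3],[1,0,0,0,0,0,-0.45],[1,0,0,0,0,0,-0.53],[1,0,0,0,0,0,-0.53]])

```text
t: 3.5
tool_pos: [0.4608, -0.0766, 0.0689]
orientation: [-1.353, -2.835, -0.001]
force: [0.3, 0.3, -1.2]
opening: 0.0117
```

```bash
python3 -c "
from h import *
st();rel([.460,-.0764,.069],pose(0.0555+1.07))"
```

```text
t 3.50 pos [ 0.4608 -0.0766  0.0689] jaw yaw 0.680 z [-0.     0.001 -1.   ] F [ 0.3  0.3 -1.2] T [ 0.01 -0.09  0.03] op 0.0117 q [-0.27 -0.08  2.02  0.    1.21 -0.96]
t 3.5 shift [ 0.0007 -0.0005 -0.0001] turn [ 0.    -0.001 -0.445]
```

Emit:
jog_arm(steps=[[1,0,0,0,0,0,-0.15],[1,0,0,0,0,0,-0.3],[1,0,0,0,0,0,-0.42],[1,0,0,0,0,0,-0.48],[1,0,0,0,0,0,-0.48]])

```text
t: 4.12
tool_pos: [0.4606, -0.0765, 0.0688]
orientation: [-0.643, -3.074, -0.001]
force: [-1.2, 0.2, -0.8]
opening: 0.012
```

```bash
python3 -c "
from h import *
st();cam('wrist','w3')"
```

```text
t 4.12 pos [ 0.4606 -0.0765  0.0688] jaw yaw 1.158 z [-0.001  0.001 -1.   ] F [-1.2  0.2 -0.8] T [ 0.1   0.09 -0.02] op 0.0120 q [-0.27 -0.08  2.02  0.    1.21 -1.43]
```

View pics/w3.png

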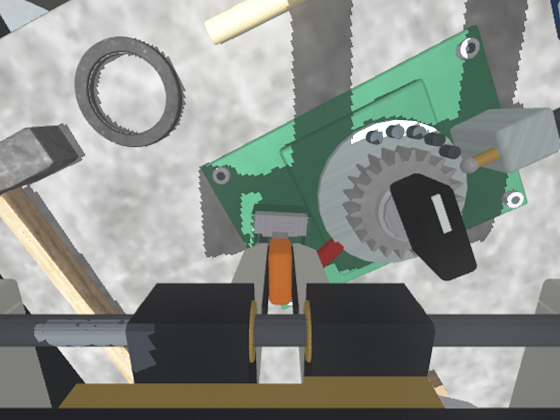

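The pin is gripped and turned to about 1.10 rad in the head frame. I'll lift it a little at first and watch the force.

Emit:
jog_arm(steps=[[1,0,0,-0.006,0,0,0],[1,0,0,-0.012,0,0,0],[1,0,0,-0.018,0,0,0]])

```text
t: 4.55
tool_pos: [0.4609, -0.0766, 0.0875]
orientation: [-0.645, -3.074, -0.001]
force: [0.5, 0.2, -1.8]
opening: 0.0119
```

```bash
python3 -c "
from h import *
st()"
```

```text
t 4.55 pos [ 0.4609 -0.0766  0.0875] jaw yaw 1.157 z [-0.     0.001 -1.   ] F [ 0.5  0.2 -1.8] T [-0.02 -0.14 -0.03] op 0.0119 q [-0.27 -0.11  2.    0.    1.25 -1.43]
```

Emit:
jog_arm(steps=[[1,0,0,-0.03,0,0,0],[1,0,0,-0.08,0,0,0],[1,0,0,-0.14,0,0,0.1],[1,0,0,-0.2,0,0,0.25],[1,0,0,-0.2,0,0,0.4]])

```text
t: 5.18
tool_pos: [0.4636, -0.0775, 0.2946]
orientation: [1.246, 2.872, 0.003]
force: [0.4, 0.0, -2.0]
opening: 0.0119
```

```bash
python3 -c "
from h import *
st();rel([.465,.35,.29],pose(-.38));cam('scene','s2')"
```

```text
t 5.17 pos [ 0.4636 -0.0775  0.2946] jaw yaw 0.752 z [ 0.011 -0.003 -1.   ] F [ 0.4  0.  -2. ] T [ 0.   -0.11  0.  ] op 0.0119 q [-0.28 -0.26  1.75  0.    1.64 -1.03]
t 5.17 shift [0.3113 0.293  0.0036] turn [0.011 0.005 1.132]
```

View pics/s2.png

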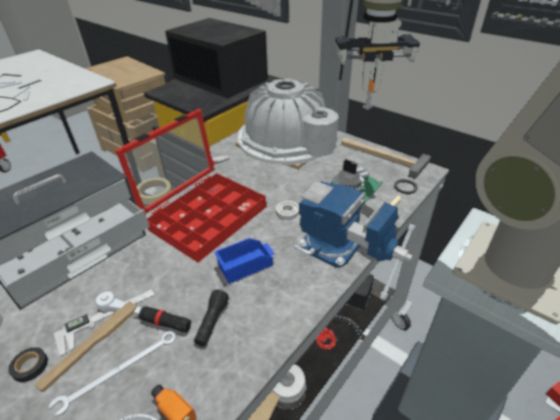

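The pin is out and hangs in the gripper at about (371,88). Next I move over towards the bin.

Emit:
jog_arm(steps=[[1,0.04,0.04,0,0,0,0.18],[1,0.085,0.08,0,0,0,0.36],[1,0.13,0.12,0,0,0,0.54],[1,0.17,0.16,0,0,0,0.72],[1,0.21,0.2,0,0,0,0.9]])

```text
t: 5.85
tool_pos: [0.4665, 0.1905, 0.2909]
orientation: [2.284, 2.149, 0.005]
force: [-0.0, 0.3, -1.0]
opening: 0.0119
```

```bash
python3 -c "
from h import *
st();rel([.465,.34,.29],pose(-.38))"
```

```text
t 5.85 pos [0.4665 0.1905 0.2909] jaw yaw -0.061 z [ 0.006 -0.002 -1.   ] F [-0.   0.3 -1. ] T [ 0.02 -0.09 -0.03] op 0.0119 q [ 0.29 -0.15  1.67 -0.    1.63  0.35]
t 5.85 shift [ 0.1492 -0.0105  0.0007] turn [0.006 0.    0.319]
```

Emit:
jog_arm(steps=[[1,0.05,0,0,0,0,0.16],[1,0.1,-0.005,0,0,0,0.32],[1,0.149,-0.01,0,0,0,0.32],[1,0.149,-0.01,0,0,0,0.32]])

```text
t: 6.35
tool_pos: [0.4641, 0.3426, 0.2893]
orientation: [2.593, 1.767, 0.003]
force: [-0.4, -0.2, -0.8]
opening: 0.0118
```

```bash
python3 -c "
from h import *
cam('wrist','w4');st()"
```

```text
t 6.40 pos [0.4646 0.3409 0.2895] jaw yaw -0.376 z [ 0.004 -0.003 -1.   ] F [ 0.  -0.4 -0.7] T [-0.01 -0.    0.07] op 0.0119 q [ 0.55  0.05  1.47 -0.    1.62  0.92]
```

View pics/w4.png

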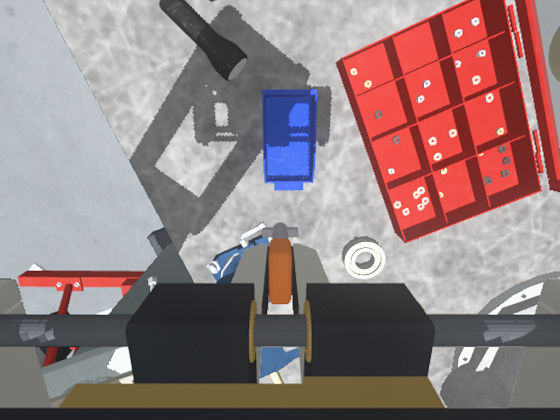

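The bin shows at (263–317, 90–183), low wall and lip towards me at row 183. The torch head is at (235,70) and the bearing at (364,258).

Run:
```python
from h import *
np.set_printoptions(precision=4,suppress=True)
im,_,_=load("w4")
zoom('w4',200,50,160,150,4.5,'w4z')
hsv=cv2.cvtColor(im,cv2.COLOR_RGB2HSV);m=cv2.inRange(hsv,(108,150,80),(130,255,255));m[220:]=0
c=max(cv2.findContours(m,0,2)[0],key=cv2.contourArea);print(cv2.boundingRect(c),cv2.minAreaRect(c))
```

```text
(263, 89, 54, 101) ((289.5, 139.0), (100.0, 53.0), 90.0)
```

View pics/w4z.png

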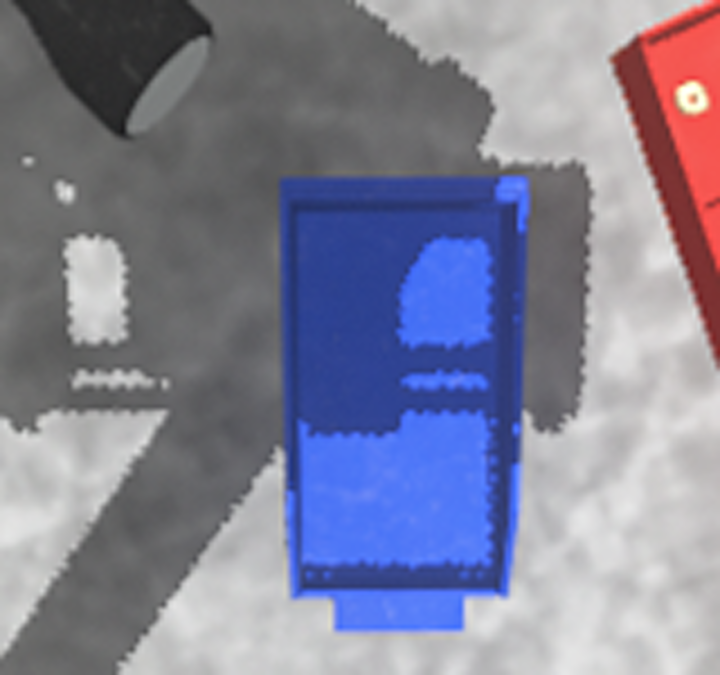

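Run:
```python
from h import *
np.set_printoptions(precision=4,suppress=True)
f=lambda a,b:(200+a/4.5-.4,50+b/4.5-.4)
A=[onz("w4",*f(*p),.05)[:2] for p in [(281,178),(527,178)]]
B=[onz("w4",*f(*p),.024)[:2] for p in [(293,597),(508,594)]]
print(A,B,np.linalg.norm(A[1]-A[0]),np.linalg.norm(B[1]-B[0]),np.linalg.norm(np.mean(A,0)-np.mean(B,0)))
for P in(A,B): d=P[1]-P[0];print("xyaw",np.arctan2(d[1],d[0]))
d=np.mean(A,0)-np.mean(B,0);d/=np.linalg.norm(d);yaw=np.arctan2(-d[0],d[1]);print("yaw",yaw)
o=np.mean(A,0)-.065*d;print("origin by far (top y=65)",o)
F=[onz("w4",*f(*p),.002)[:2] for p in [(300,560),(490,560)]];print("floor near",np.mean(F,0),[( (q-o)@d) for q in F], [np.dot(q-o,[d[1],-d[0]]) for q in F], [np.dot(q-o,d) for q in B])
# torch / bearing in bin frame
for p in [(125,137),(210,40)]:
  q=onz("w4",*f(*p),.03)[:2];print("torch",q,np.dot(q-o,[d[1],-d[0]]),np.dot(q-o,d))
# target
x=np.array([d[1],-d[0]])
```

```text
[array([0.4853, 0.4514]), array([0.5456, 0.4277])] [array([0.4424, 0.3414]), array([0.5039, 0.3181])] 0.06483735196211864 0.0658156262763463 0.11770018994362706
xyaw -0.3745037849226418
xyaw -0.3618482583908553
yaw -0.36734982857845705
origin by far (top y=65) [0.4921 0.3789]
floor near [0.4747 0.3365] [np.float64(-0.04557576726260171), np.float64(-0.046096773733217376)] [np.float64(-0.03142168378025155), np.float64(0.029346253332246896)] [np.float64(-0.05288123367404061), np.float64(-0.05251914621321354)]
torch [0.4491 0.4785] -0.0759312508756591 0.07752343373484291
torch [0.4804 0.4923] -0.05166061785699151 0.1016232675427235
```

Run:
```python
from h import *
yaw=-.367;d=np.array([-np.sin(yaw),np.cos(yaw)]);o=np.array([.4928,.3808])
t=np.deg2rad(35)
p=np.r_[o+d*(.040-.063*np.sin(t)),.0656];print(p)
rel(p+[0,0,.08],pose(yaw,t));rel(p,pose(yaw,t))
```

```text
[0.49418671 0.38440733 0.0656    ]
t 6.4 shift [0.0515 0.0108 0.1439] turn [ 0.008  0.612 -0.007]
t 6.4 shift [0.0516 0.0104 0.2239] turn [ 0.008  0.612 -0.007]
```

Emit:
jog_arm(steps=[[1,0.02,0.005,0.03,0,0.15,0],[1,0.035,0.01,0.06,0,0.31,0],[1,0.05,0.011,0.1,0,0.46,0],[1,0.0515,0.011,0.14,0,0.61,0],[1,0.0515,0.011,0.144,0,0.61,-0.007]])

```text
t: 7.02
tool_pos: [0.4873, 0.3794, 0.1348]
orientation: [-2.245, -1.533, -0.687]
force: [-0.5, 0.8, -0.7]
opening: 0.0116
```

Run:
```python
from h import *
cam('wrist','w5');cam('side','d5');st()
yaw=-.367;t=np.deg2rad(35);p=[.4942,.3844,.0656]
rel(p,pose(yaw,t))
```

```text
t 7.12 pos [0.495  0.3832 0.146 ] jaw yaw -0.371 z [ 0.212  0.529 -0.822] F [ 0.3 -0.6 -0.2] T [-0.32  0.01 -0.03] op 0.0122 q [ 0.32 -0.12  2.03  0.59  0.91  0.39]
t 7.12 shift [-0.0451 -0.0018  0.0665] turn [0.008 0.004 0.001]
```

View pics/w5.png

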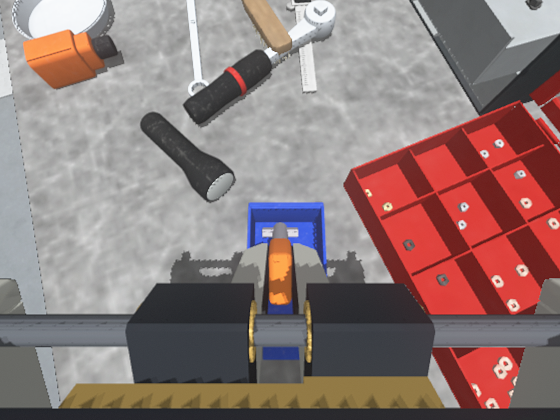

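View pics/d5.png

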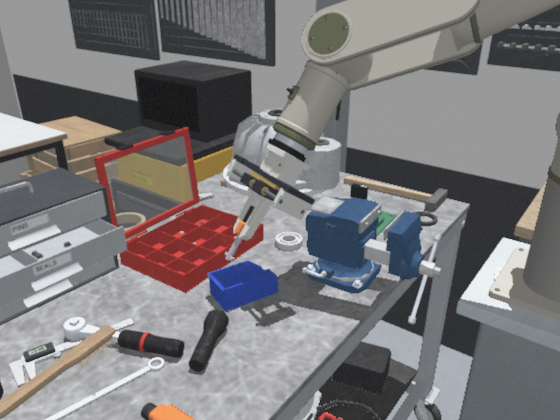

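Emit:
jog_arm(steps=[[1,-0.012,0.002,0.017,0,0,0],[1,-0.024,0.002,0.035,0,0,0],[1,-0.036,0.002,0.053,0,0,0],[1,-0.045,0.002,0.066,0,0,0],[1,-0.045,0.002,0.066,0,0,0]])

```text
t: 7.75
tool_pos: [0.4979, 0.3833, 0.0657]
orientation: [-2.241, -1.538, -0.706]
force: [0.8, -0.4, -0.5]
opening: 0.0119
```

Run:
```python
from h import *
cam('wrist','w6');st()
```

```text
t 7.80 pos [0.4983 0.3833 0.0666] jaw yaw -0.370 z [ 0.212  0.529 -0.822] F [-0.   0.5 -0. ] T [-0.37  0.06 -0.03] op 0.0118 q [0.31 0.01 2.06 0.68 0.77 0.26]
```

View pics/w6.png

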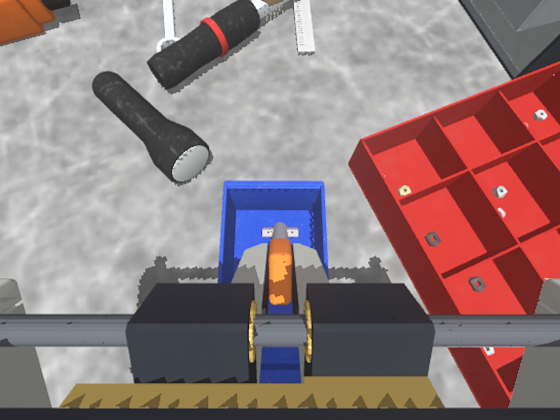

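The pin is inside the bin, with its foot at (280,232) between the walls (222–326). I release it with a limited opening.

Emit:
jog_arm(steps=[[0.7,0,-0.001,0,0,0,0],[0.7,0,-0.001,0,0,0,0],[0.7,0,-0.001,0,0,0,0],[0.7,0,-0.001,0,0,0,0]])

```text
t: 8.3
tool_pos: [0.4975, 0.3837, 0.067]
orientation: [-2.241, -1.538, -0.708]
force: [-0.6, -0.1, 0.4]
opening: 0.0273
```

Run:
```python
from h import *
cam('wrist','w7');st()
```

```text
t 8.35 pos [0.4975 0.3837 0.0668] jaw yaw -0.370 z [ 0.212  0.529 -0.821] F [-0.6  0.6 -0.1] T [-0.28  0.05  0.  ] op 0.0281 q [0.32 0.01 2.06 0.68 0.77 0.26]
```

View pics/w7.png

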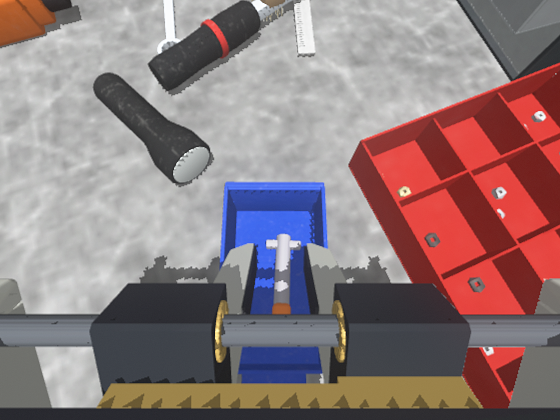

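The pin has fallen over and lies in the bin, foot at (283,240), head at (282,312). I back straight up and look.

Emit:
jog_arm(steps=[[0.7,0.02,0,-0.028,0,0,0],[0.7,0.05,0,-0.07,0,0,0],[0.7,0.08,0,-0.115,0,0,0],[0.7,0.1,0,-0.145,0,-0.15,0],[0.7,0.11,0,-0.16,0,-0.3,0]])

```text
t: 8.98
tool_pos: [0.497, 0.3829, 0.2653]
orientation: [-2.439, -1.668, -0.387]
force: [-0.6, 0.9, -0.3]
opening: 0.0279
```

Run:
```python
from h import *
cam('wrist','w8');st();rel([.46,.2,.30],pose(-.1))
zoom('w8',160,60,240,200,3,'w8z')
```

```text
t 9.03 pos [0.4982 0.3848 0.2686] jaw yaw -0.372 z [ 0.122  0.273 -0.954] F [-3.5 -1.9  3.1] T [-0.16  0.12  0.1 ] op 0.0277 q [ 0.47 -0.05  1.64  0.2   1.32  0.81]
t 9.03 shift [-0.1684  0.0322 -0.085 ] turn [ 0.056 -0.299 -0.268]
```

View pics/w8.png

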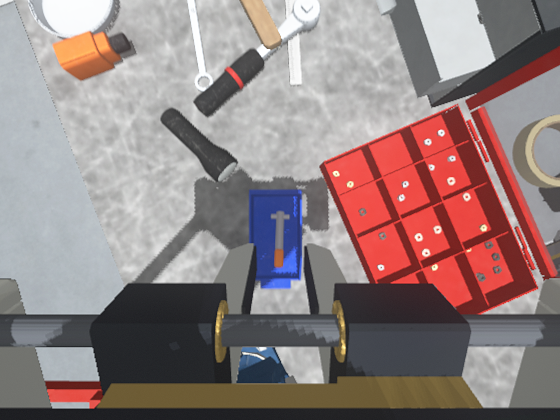

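The pin lies wholly inside the bin, from (280,215) to (278,262). Now I straighten the tool and head back to the knob, high over the vise.

Emit:
jog_arm(steps=[[0.55,-0.045,0,-0.02,0.015,-0.15,0.0],[0.55,-0.09,0.01,-0.04,0.03,-0.299,-0.05],[0.55,-0.13,0.02,-0.065,0.05,-0.299,-0.2],[0.55,-0.168,0.032,-0.085,0.056,-0.299,-0.268],[0.55,-0.168,0.032,-0.085,0.056,-0.299,-0.268]])

```text
t: 9.65
tool_pos: [0.46, 0.1986, 0.3]
orientation: [-2.331, -2.106, -0.003]
force: [-0.1, 1.9, -1.0]
opening: 0.0415
```

Run:
```python
from h import *
st();rel([.48,0,.26],pose(1.6))
```

```text
t 9.65 pos [0.46   0.1986 0.3   ] jaw yaw -0.101 z [ 0.001  0.002 -1.   ] F [-0.1  1.9 -1. ] T [-0.01 -0.07  0.03] op 0.0415 q [ 0.3  -0.16  1.65  0.    1.65  0.41]
t 9.65 shift [-0.1956  0.0399  0.0397] turn [ 0.003 -0.    -1.701]
```

Emit:
jog_arm(steps=[[0.45,-0.045,0.01,0,0,0,-0.18],[0.45,-0.09,0.02,0,0,0,-0.36],[0.45,-0.135,0.03,0.01,0,0,-0.54],[0.45,-0.175,0.035,0.02,0,0,-0.72],[0.45,-0.195,0.04,0.03,0,0,-0.9]])

```text
t: 10.28
tool_pos: [0.48, -0.0005, 0.2682]
orientation: [-1.176, -2.913, -0.006]
force: [-0.4, 0.1, 0.7]
opening: 0.0513
```

Run:
```python
from h import *
st();rel([.475,0,.23],pose(1.6))
```

```text
t 10.28 pos [ 0.48   -0.0005  0.2682] jaw yaw 0.803 z [ 0.001  0.003 -1.   ] F [-0.4  0.1  0.7] T [ 0.01 -0.1   0.02] op 0.0513 q [-0.11 -0.21  1.76  0.    1.6  -0.91]
t 10.28 shift [ 0.0039 -0.0033  0.0382] turn [ 0.004 -0.    -0.797]
```

Emit:
jog_arm(steps=[[0.45,0.002,-0.003,0.02,0,0,-0.18],[0.45,0.004,-0.003,0.035,0,0,-0.36],[0.45,0.004,-0.003,0.038,0,0,-0.54],[0.45,0.004,-0.003,0.038,0,0,-0.72],[0.45,0.004,-0.003,0.038,0,0,-0.8]])

```text
t: 10.9
tool_pos: [0.4749, 0.0013, 0.2288]
orientation: [-0.058, 3.14, 0.008]
force: [-0.6, 0.3, -0.3]
opening: 0.0511
```

Run:
```python
from h import *
cam('wrist','w9');st()
zoom('w9',190,60,200,190,3,'w9z')
```

```text
t 10.95 pos [0.4749 0.0012 0.2289] jaw yaw 1.611 z [ 0.001  0.005 -1.   ] F [-0.   0.5 -0.2] T [ 0.04 -0.22 -0.01] op 0.0512 q [-0.11 -0.21  1.83  0.01  1.53 -1.72]
```

View pics/w9.png

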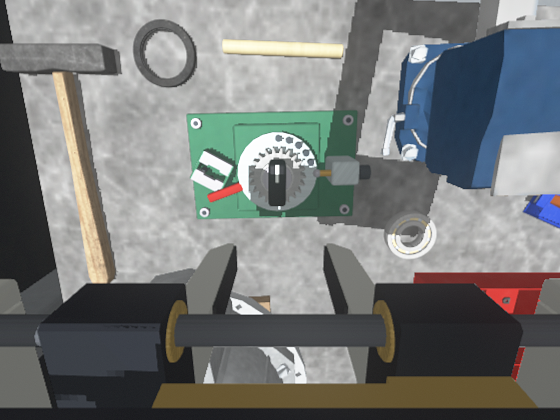

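View pics/w9z.png

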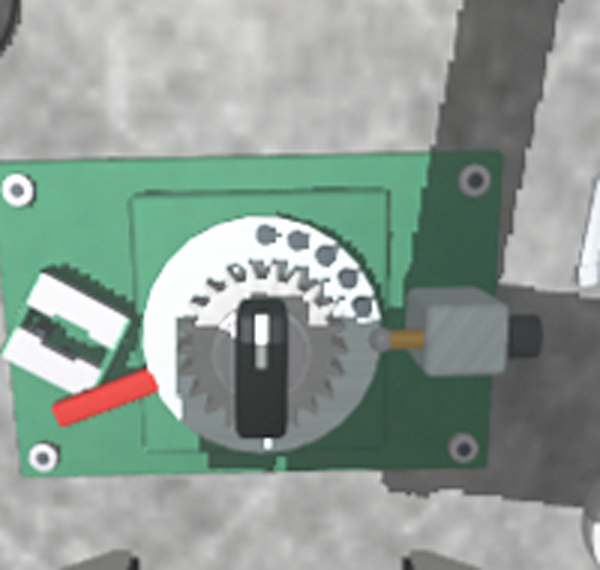

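Run:
```python
from h import *
np.set_printoptions(precision=4,suppress=True)
f=lambda a,b:(190+a/3-.33,60+b/3-.33)
k=np.array([onz("w9",*f(a,b),.108)[:2] for a,b in [(238,298),(286,298),(286,437),(238,437)]])
print(k,k.mean(0))
e=np.array([onz("w9",*f(*p),.044)[:2] for p in [(144,335),(382,335),(262,217),(180,250),(340,243),(265,453),(350,415)]])
A=np.c_[2*e,np.ones(len(e))];s=np.linalg.lstsq(A,(e**2).sum(1),rcond=None)[0];print("dial",s[:2],np.sqrt(s[2]+s[:2]@s[:2]))
P=[onz("w9",*f(*p),.008)[:2] for p in [(17,190),(474,181),(43,458),(463,449)]]
print(P,np.mean(P,0));d=P[1]-P[0];print(np.arctan2(-d[0],d[1]))
a=onz("w9",*f(153,381),.044)[:2];b=onz("w9",*f(57,413),.044)[:2]
c=np.array([.4556,-.0015]);d=b-c;print("lug ang (from head -y, ccw+)",np.arctan2(d[0],-d[1])-.0555,np.linalg.norm(d))
rel([.4556,-.0012,.093],pose(.04+np.pi/2))
```

```text
[[ 0.4316 -0.0095]
 [ 0.4311  0.0046]
 [ 0.4736  0.0064]
 [ 0.4741 -0.0083]] [ 0.4526 -0.0017]
dial [ 0.4552 -0.0014] 0.04373780982674485
[array([ 0.407 , -0.0988]), array([0.3971, 0.0781]), array([ 0.5159, -0.0925]), array([0.5056, 0.0845])] [ 0.4564 -0.0072]
0.055899720951825195
lug ang (from head -y, ccw+) 0.3244475241441291 0.0822705367620701
t 10.95 shift [ 0.0195 -0.0023  0.1359] turn [ 0.005  0.001 -0.   ]
```

The knob's long axis stands upright in the picture (zoom 238–286 wide), so its yaw is about 0.035 and the dial about 0.02. The first pin sits about 0.32 rad before the ball, which agrees. I descend.

Emit:
jog_arm(steps=[[0.45,0.019,-0.002,0.04,0,0,0],[0.45,0.019,-0.002,0.08,0.005,0,0],[0.45,0.019,-0.002,0.115,0.005,0,0],[0.45,0.019,-0.002,0.136,0.005,0,0],[0.45,0.019,-0.002,0.136,0.005,0,0]])

```text
t: 11.58
tool_pos: [0.4541, -0.0001, 0.0904]
orientation: [0.061, -3.138, -0.003]
force: [1.3, 0.5, -1.2]
opening: 0.0511
```

Run:
```python
from h import *
cam('wrist','w10');st();rel([.4556,-.0012,.093],pose(.035+np.pi/2))
```

```text
t 11.62 pos [ 4.553e-01 -3.000e-04  9.200e-02] jaw yaw 1.610 z [-0.001  0.001 -1.   ] F [ 0.4 -0.  -0.1] T [ 0.06 -0.14  0.07] op 0.0509 q [-0.11 -0.15  2.03  0.    1.26 -1.72]
t 11.62 shift [-0.0003 -0.0009 -0.001 ] turn [ 0.001 -0.001  0.004]
```

View pics/w10.png

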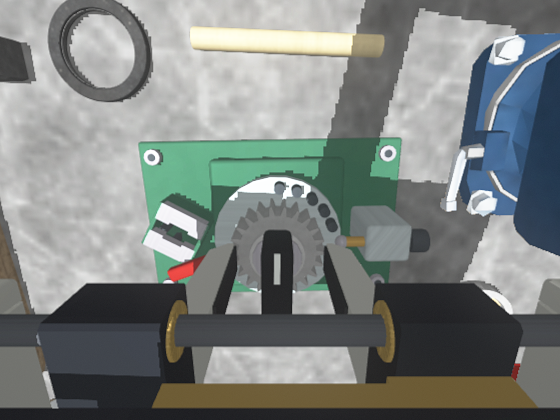

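Emit:
jog_arm(steps=[[1,0,-0.001,-0.001,0,0,0],[1,0,-0.001,-0.001,0,0,0],[1,0,-0.001,-0.001,0,0,0],[1,0,-0.001,-0.001,0,0,0],[1,0,-0.001,-0.001,0,0,0]], force=30)

```text
t: 12.25
tool_pos: [0.4556, -0.0016, 0.0934]
orientation: [0.061, -3.141, -0.001]
force: [0.7, -1.3, 2.8]
opening: 0.0156
```

Run:
```python
from h import *
st();rel([.4556,-.0012,.093],pose(.035+np.pi/2-.5))
```

```text
t 12.25 pos [ 0.4556 -0.0016  0.0934] jaw yaw 1.610 z [-0.     0.001 -1.   ] F [ 0.7 -1.3  2.8] T [-0.38 -0.02  0.01] op 0.0156 q [-0.12 -0.15  2.03  0.    1.26 -1.73]
t 12.25 shift [0.     0.0004 0.0004] turn [ 0.001 -0.     0.504]
```

The knob is gripped with the jaw yaw at 1.610, so the dial is at about 0.016. First click (0.50) means jaw yaw 1.126.

Emit:
jog_arm(steps=[[1,0,0,0,0,0,0.12],[1,0,0,0,0,0,0.24],[1,0,0,0,0,0,0.36],[1,0,0,0,0,0,0.484],[1,0,0,0,0,0,0.484]])

```text
t: 12.88
tool_pos: [0.4557, -0.0016, 0.0934]
orientation: [-0.692, -3.064, -0.001]
force: [-0.2, -1.3, -0.2]
opening: 0.0157
```

Run:
```python
from h import *
st();rel([.4556,-.0016,.0934],pose(.826));cam('wrist','w11')
```

```text
t 12.88 pos [ 0.4557 -0.0016  0.0934] jaw yaw 1.127 z [-0.     0.001 -1.   ] F [-0.2 -1.3 -0.2] T [-0.1  -0.15 -0.06] op 0.0157 q [-0.12 -0.15  2.03  0.    1.26 -1.24]
t 12.88 shift [ 0.0001 -0.      0.    ] turn [ 0.    -0.001  0.301]
```

View pics/w11.png

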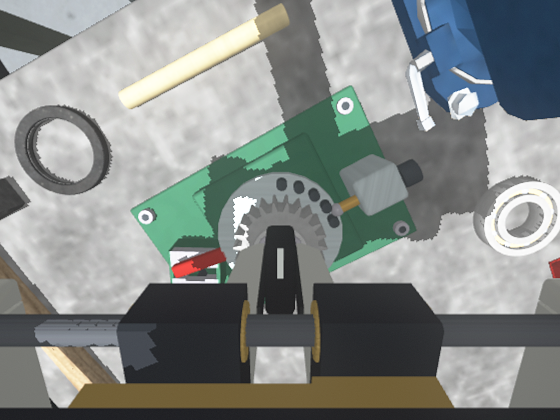

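The knob turned with the jaws, and the ball at about (338,207) sits past the first pin. On to the second click.

Emit:
jog_arm(steps=[[1,0,0,0,0,0,0.1],[1,0,0,0,0,0,0.2],[1,0,0,0,0,0,0.3],[1,0,0,0,0,0,0.3]])

```text
t: 13.42
tool_pos: [0.4557, -0.0016, 0.0934]
orientation: [-1.135, -2.929, -0.001]
force: [-0.5, -0.1, -0.2]
opening: 0.0159
```

Run:
```python
from h import *
st();rel([.4556,-.0016,.0934],pose(.526))
```

```text
t 13.43 pos [ 0.4557 -0.0016  0.0934] jaw yaw 0.831 z [-0.     0.001 -1.   ] F [-0.5 -0.1 -0.2] T [-0.07 -0.2  -0.05] op 0.0159 q [-0.12 -0.15  2.03  0.    1.26 -0.95]
t 13.43 shift [ 0.     -0.0001  0.    ] turn [ 0.    -0.001  0.305]
```

Emit:
jog_arm(steps=[[1,0,0,0,0,0,0.1],[1,0,0,0,0,0,0.2],[1,0,0,0,0,0,0.3],[1,0,0,0,0,0,0.305],[1,0,0,0,0,0,0.305]])

```text
t: 14.05
tool_pos: [0.4557, -0.0016, 0.0934]
orientation: [-1.562, -2.725, -0.001]
force: [0.2, -0.8, 0.3]
opening: 0.0163
```

Run:
```python
from h import *
st();cam('wrist','w12');cam('scene','s12');cam('side','d12');zoom('w12',180,120,220,200,3,'w12z');zoom('d12',180,150,280,180,2.8,'d12z')
```

```text
t 14.05 pos [ 0.4557 -0.0016  0.0934] jaw yaw 0.530 z [-0.     0.001 -1.   ] F [ 0.2 -0.8  0.3] T [-0.11 -0.26  0.04] op 0.0163 q [-0.12 -0.15  2.03  0.    1.26 -0.65]
```

View pics/w12z.png

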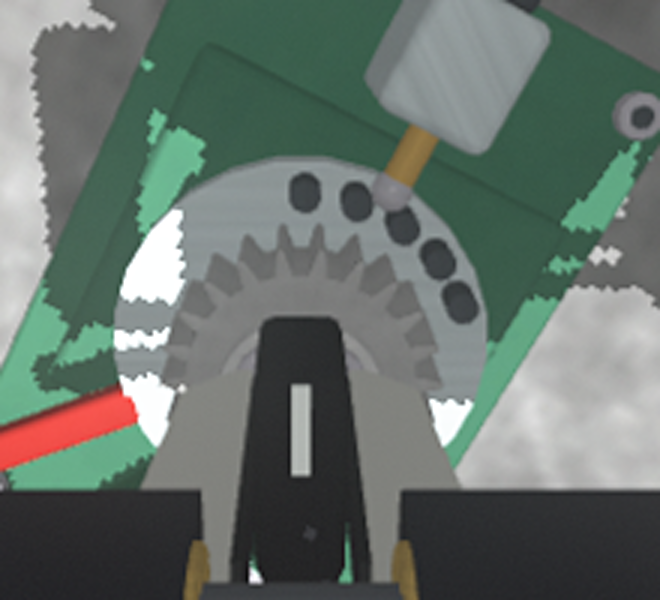

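View pics/d12z.png

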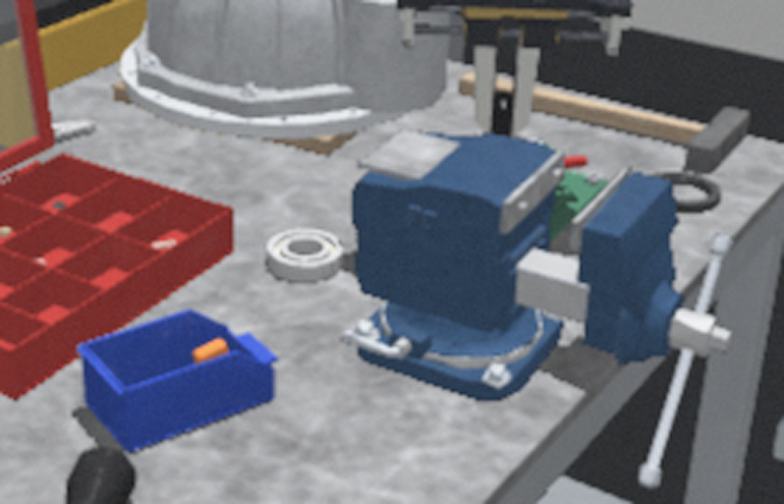

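The ball sits between the third and fourth pins (zoom (403,225) and (357,200)), and the pin is in the bin. I'll measure the dial angle from the dark pins.

Run:
```python
from h import *
f=lambda a,b:(180+a/3-.33,120+b/3-.33)
c=np.array([.4555,-.0015]);cr=[1.55,1.25,.95,.65,.35]
for z in(.044,.046):
  r=[]
  for (a,b),k in zip([(305,192),(357,201),(403,225),(438,259),(460,301)],cr):
    q=onz("w12",*f(a,b),z)[:2]-c
    cw=-(np.arctan2(q[1],q[0])-np.pi/2-.0555)  # clockwise angle from head +y
    r.append((round(np.linalg.norm(q),4),round(k+cw,3)))
  print(z,r,np.mean([x[1] for x in r]))
# check same method at start view w9
f=lambda a,b:(190+a/3-.33,60+b/3-.33);r=[]
for (a,b),k in zip([(266,235),(299,240),(326,255),(348,278),(363,307)],cr):
    q=onz("w9",*f(a,b),.044)[:2]-c;cw=-(np.arctan2(q[1],q[0])-np.pi/2-.0555);r.append(round(k+cw,3))
print(r,np.mean(r))
```

```text
0.044 [(np.float64(0.0368), np.float64(1.094)), (np.float64(0.0368), np.float64(1.115)), (np.float64(0.037), np.float64(1.136)), (np.float64(0.0375), np.float64(1.144)), (np.float64(0.038), np.float64(1.149))] 1.1276
0.046 [(np.float64(0.0372), np.float64(1.094)), (np.float64(0.0372), np.float64(1.108)), (np.float64(0.0372), np.float64(1.123)), (np.float64(0.0375), np.float64(1.126)), (np.float64(0.0379), np.float64(1.128))] 1.1158000000000001
[np.float64(6.311), np.float64(0.042), np.float64(0.033), np.float64(0.036), np.float64(0.05)] 1.2944
```

Emit:
jog_arm(steps=[[1,0,0,0,0,0,0],[1,0,0,0,0,0,0],[1,0,0,0,0,0,0],[1,0,0,0,0,0,0]])

```text
t: 14.7
tool_pos: [0.4557, -0.0016, 0.0934]
orientation: [-1.564, -2.724, -0.001]
force: [-0.1, -0.4, 0.6]
opening: 0.016
```

Run:
```python
from h import *
st()
from plant import robot
robot.close_job()
st()
```

```text
t 14.70 pos [ 0.4557 -0.0016  0.0934] jaw yaw 0.528 z [-0.     0.001 -1.   ] F [-0.1 -0.4  0.6] T [-0.17 -0.21  0.03] op 0.0160 q [-0.12 -0.15  2.03  0.    1.26 -0.65]
the job is handed in; nothing more can be done
the job is handed in; nothing more can be done
```

The gear is at its third click stop with the gripper still holding the knob at 30 N. I handed the job in at 14.7 s of the 58 s allowed; no verdict is reported.

- **Lock pin:** I gripped it and turned it counter-clockwise to about 1.10 rad, just short of the 1.13 stop. It lifted out without resistance, and I laid it in the bin with the hand tilted. The pictures show it lying wholly inside the bin, with the bin upright.
- **Knob:** I turned it clockwise through clicks 1, 2 and 3. The last picture shows the ball between the third and fourth pins. The gripper's turn puts the dial at about 1.10 rad, and the dark pins in the picture put it at about 1.12. The two readings differ by about 0.02, which is within the ±0.10 allowed.
- **Torch and bearing:** I kept clear of both, and neither looks moved in the pictures. I did not measure their positions again at the end.

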